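Turn a circuit board over on the flip stand

TASK

Turn the circuit board over with the plywood flip stand: slide the board off the loading shelf onto the hinged leaf, centred and up against the hinge rod, then swing the leaf up until the board tips over onto the sloping rest, parts down and solder side showing, lying flat and centred on the two rails with its edge down by the rod. Then lay the leaf back fully flat and let go. Be gentle: do not throw or drop the board, and leave the other things on the bench where they are.

Things in the scene. Friction and masses are not known exactly. Their poses are not given: they have to be found in the camera images.
- stand: fixed plywood flip stand, base board 150 x 362 x 14 mm (y -99 to 263 mm). Origin on the table under the middle of the hinge rod; z up; x along the rod; y points from the rod to the leaf and then the loading shelf; the sloping rest is on the -y side
- rod (a point): middle of the hinge rod, on its axis, 60 mm above the table: a fixed bare aluminium rod along the stand's x, 24 mm diameter, 150 mm long. The leaf is a plywood panel hinged about this axis; flat, it covers stand y 14 to 112 mm, is 150 mm long in x and its top is 59 mm above the table
- shelf (a point): middle of the top of the fixed loading shelf, 60 mm above the table, 189 mm from the rod's axis; the shelf covers stand y 116 to 262 mm and is 160 mm long in x
- rest (a point): where the board's origin lies when the board is turned over and properly at rest, its edge against the rod. The rest: two black rubber rails along the slope, 18 mm wide, 98 mm long, centred at stand x -51 and +51 mm, rising away from the rod (to -y) at 35 degrees from level, an open gap of 84 mm between them for the board's parts
- board: loose black circuit board, 130 (x) x 90 (y) x 5 mm, 120 g. Origin at the centre of its plain solder face; z points out of the other face, which carries parts up to 13 mm tall within 30 mm (x) and 35 mm (y) of the centre. Starts on the shelf, parts up, off centre and turned a little (under 0.25 rad); its x then points roughly along the stand's x
- leaf (a joint): angle of the leaf about the rod's axis: 0 flat, pi/2 upright, stops at 1.85 leaning over the rest. Stiff hinge (about 0.3 N m): it stays where it is left. A board against the rod stands on the rod as the leaf comes upright and tips over onto the rest at about 1.5 to 1.7
- leaf_handle (a point): middle of the leaf's handle: round wooden bar, 16 mm diameter, parallel to the rod, sticking out 61 mm beyond the leaf's +x end. With the leaf flat it is at stand x 110, y 100, z 54 mm with nothing under it; it swings about the rod's axis up and over towards -y
- bottle_tall: bystander: white bottle, 68 mm diameter, 180 mm tall, origin at its foot
- bottle_short: bystander: white bottle, 66 mm diameter, 140 mm tall, origin at its foot
- spool: bystander: solder spool standing on its flange, 54 mm diameter, 40 mm tall, origin at its foot
- screwdriver: bystander: screwdriver lying on the table, 180 mm long
- mug: bystander: mug, 80 mm diameter, 85 mm tall, origin at its foot
- tin: bystander: flat open steel tray, 110 x 160 x 25 mm, origin under its centre

How it is judged:
On the way, in this order (a step that is already met when the one before it is completed fails the run):
1. the board lies parts up on the flat leaf, up against the hinge rod (y of board in the frame of stand below 0.068 m and z of board in the frame of stand below 0.066 m and angle between board's own z axis and vertical below 0.1 rad and value of joint leaf below 0.06 rad), for 0.2 s.
2. the board has tipped over onto the sloping rest, solder side up (angle between board's own z axis and vertical above 2.3 rad and y of board in the frame of stand below -0.01 m and value of joint leaf above 0.8 rad), for 0.2 s.
At the end, for the whole second after the job is handed in: The board rests turned over on the rails of the sloping rest, solder side up: its origin within 18 mm of the rest point, its face within about 0.13 rad of the rails' slope and its length within 0.1 rad of the rod's direction, still; the leaf is back flat (under 0.06 rad) (distance between board and rest below 0.018 m and angle between board's own z axis and vertical between 2.4 and 2.66 rad and angle between the x axis of board and the x axis of stand, either way round below 0.1 rad and linear speed of board below 0.02 m/s and value of joint leaf below 0.06 rad); the robot touches nothing.
It fails at once if the board is thrown or dropped (faster than 1 m/s) (linear speed of board above 1 m/s).
It fails at once if a bystander is moved by more than 30 mm (distance of any of bottle_tall, bottle_short, spool, screwdriver, mug, tin from where it was at the start of the episode above 0.03 m).
It also fails if it takes over 72 s, if anything falls off the work surface, if the arm or the gripper's body presses on something with over 40 N, if the wrist force passes 120 N, or if a joint passes its speed limit or range.

ROBOT

A 7-joint arm with a two-finger parallel gripper is mounted at the origin on the work surface. World frame = base frame: x ahead of the robot, y to its left, z up, the work surface at z = 0. Lengths are in m, angles in rad, forces in N, time in s.
With the tool pointing down it reaches from about 0.4 to 0.875 m from the base axis. Payload 19.3 kg.
Tool frame: the origin (TCP) lies at the very end of the fingers, on their centre line; the grasp point (between the pads) lies 19 mm behind it; z points along the fingers, y is the line along which they close (so a half turn about z gives the same grasp; the last joint's range is limited). The gripper opens to 85 mm and grips with 20 to 120 N. Pads are 22 mm wide; open, the fingers measure 114 mm over their backs; the gripper's body (76 mm by 85 mm) begins 54 mm behind the grasp point. The pads swing forward as they close: fully open they stand 13 mm farther back than shut.
Start: joints at [-1.336, 0.521, -0.036, 1.599, 0.021, 1.021, -0.113], TCP at [0.188, 0.596, 0.231] pointing down, gripper open.
Joint ranges: [-2.91, 2.91], [-0.3, 2.13], [-1.5, 1.42], [0.17, 2.43], [-1.26, 4.41], [0.16, 1.93], [-2.52, 2.52]. Speed limits (rad/s): [1.89, 1.89, 2.39, 2.39, 3.01, 3.01, 3.01].

INTERFACE

Orientations are given as [roll, pitch, yaw] about the fixed x, y, z axes, in that order (R = Rz(yaw) Ry(pitch) Rx(roll)).
In Python, from workcell import observe, grab_frame, job_done gives the robot as it stands.
- The arm moves only by the tool move_arm, never from a script. Its argument "plan" is a list that holds one entry, the list of rows, each a list of 7 numbers: the shift along the tool's x, y, z each as a share of 0.02 m, from -1 to 1, then the turn, a rotation vector about the tool's x, y, z each as a share of 6 degrees, from -1 to 1, then the opening, from -1 (shut) to 1 (fully open). A call has exactly 10 rows; each row shifts and turns the commanded pose from where the row before left it, along the tool's axes as they then stand; what a row does not reach is not made up. A row lasts 1/10 s, in which the tool goes at most 50 mm and 8.59 degrees, less where a joint would pass 70% of its speed; a pose out of reach is approached as far as the arm can. A call with a number of a shift or a turn outside -1 to 1 is refused whole. A call with a gripper value outside its range is refused whole. The fingers move at their own pace and stop on an object; "grip_force" is the grip in N (left out, the last holds). Time passes only in rows, so rows that do not move let the fingers close, or fill a call up. It gives the time, the measured TCP pose, the force, the opening and the grip force at its end, in the units of the state.
- observe(): the state, without advancing time (a new reading comes with each control period).
- grab_frame(name): name is "side" or "top" or "wrist"; returns a dict with "color" (400x640x3 uint8, red, green, blue), "intrinsics" (3x3 intrinsics, pixels), "position" and "orientation" of the camera in the world; the wrist camera has in their place "tool_from_camera" (4x4, takes a point from camera to tool coordinates, whose origin is the TCP and whose axes are the flange's). Camera axes: x right, y down, z forward; pixel columns grow to the right and rows downward; lengths in m; the calibration is good to about 2 mm. A picture is of the moment at which its call begins: read the wrist's pose just before it. There is no depth.
- job_done(): hands the job in; it is judged then, once.
The state is a dict: "clock": time; "qpos": joint angles; "qd": joint speeds; "joint_efforts": joint torques, N m; "position": TCP position; "tool_rot": TCP orientation; "force": force on the tool from outside, world axes, zero at the start; "moment": the same for the moment, N m; "grip_width": finger opening in m; "finger_force": force on a finger pad.
Only numpy, scipy, OpenCV 4.12 (cv2) and the standard library are available. Lean on these libraries where they do the work, as an engineer would, in place of code of your own. Each camera call takes 0.05 s, during which the arm holds its last target. There are 200 camera calls.

## Working session

There is one attempt and no reset: what is moved stays moved. The work goes in short steps, Python scripts to look and compute and a tool call to move; the robot and the scene stay as the last step left them, time stands still between calls to the robot, and variables do not carry over. Pictures are saved under pics/ and viewed, at most 13 in all, crops included, and the job is handed in when it is done.

Besides the shell and the picture viewer there is one more tool, called after "Emit:" in YAML: its name, and indented under it one key for each argument. move_arm: Moves the arm, as the interface text tells. Shift numbers are shares of 0.02 m and turn numbers shares of 6 degrees, none past 1 either way. Its arguments: {"type":"object","properties":{"plan":{"type":"array"},"grip_force":{"type":"number"}},"required":["plan"]}

```bash
mkdir -p pics; ls
python3 - <<'E'
from workcell import observe, grab_frame
import cv2, pickle
s=observe(); print({k:s[k] for k in('clock','position','tool_rot','grip_width')})
for n in('top','side'):
    f=grab_frame(n); pickle.dump(f,open(f'{n}0.pkl','wb'))
    cv2.imwrite(f'pics/{n}0.png',f['color'][:,:,::-1]); print(n,f['position'],f['orientation'],f['intrinsics'])
E
```

```text
pics
{'clock': 0.0, 'position': array([0.18750575, 0.59583686, 0.23070505]), 'tool_rot': array([-3.14041314e+00,  8.67627927e-05,  2.83680196e+00]), 'grip_width': 0.08549745083481919}
top [0.32110125 0.00535498 1.39588846] [-2.93794349e+00  5.38542493e-04 -1.54202419e+00] [[471.17981247   0.         320.45170309]
 [  0.         471.17981247 195.37182391]
 [  0.           0.           1.        ]]
side [ 0.11999707 -0.91511339  0.69821334] [-2.10102724 -0.0250425  -0.44467436] [[387.62016606   0.         309.14842868]
 [  0.         387.62016606 192.80440604]
 [  0.           0.           1.        ]]
```

View pics/top0.png

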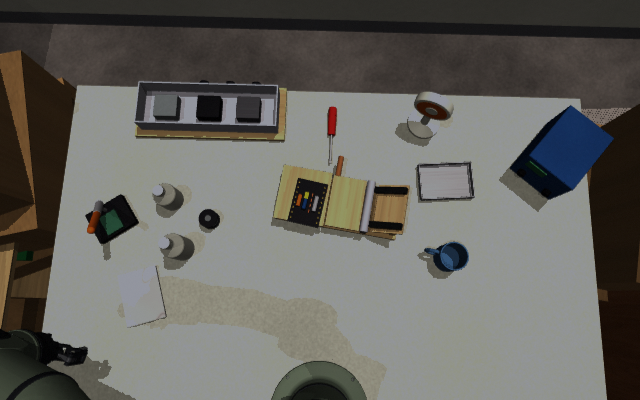

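View pics/side0.png

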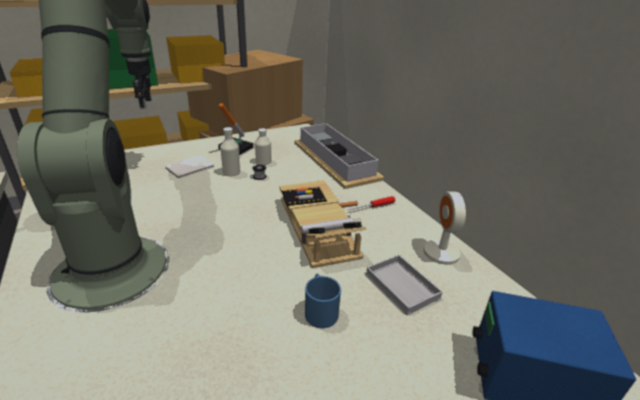

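The top view shows the stand around pixel (275-410, 165-240). The shelf and board are on the left, the rod is at about (368, 205), the rest is on the right, and the handle is at (340, 165). Next I'll enlarge this area and measure it.

```bash
cat > h.py <<'E'
import numpy as np, cv2, pickle
from scipy.spatial.transform import Rotation as R
def ray(f,uv):
    K=f['intrinsics']; o=np.array(f['orientation']); M=R.from_euler('xyz',o).as_matrix() if o.ndim==1 else o
    uv=np.atleast_2d(np.array(uv,float)); d=np.c_[uv,np.ones(len(uv))]@np.linalg.inv(K).T@M.T
    return np.array(f['position']),d
def onplane(f,uv,z):
    p,d=ray(f,uv); return p+d*((z-p[2])/d[:,2])[:,None]
def proj(f,P):
    o=np.array(f['orientation']); M=R.from_euler('xyz',o).as_matrix()
    c=(np.atleast_2d(P)-f['position'])@M@f['intrinsics'].T; return c[:,:2]/c[:,2:]
E
python3 - <<'E'
from h import *
f=pickle.load(open('top0.pkl','rb'))
c=f['color'][150:250,260:420,::-1]
cv2.imwrite('pics/crop0.png',cv2.resize(c,None,fx=5,fy=5,interpolation=cv2.INTER_CUBIC))
print(onplane(f,[[320,200],[368,205]],0.06))
E
```

```text
[[ 0.58315792  0.0149223   0.06      ]
 [ 0.57244225 -0.12381593  0.06      ]]
```

View pics/crop0.png

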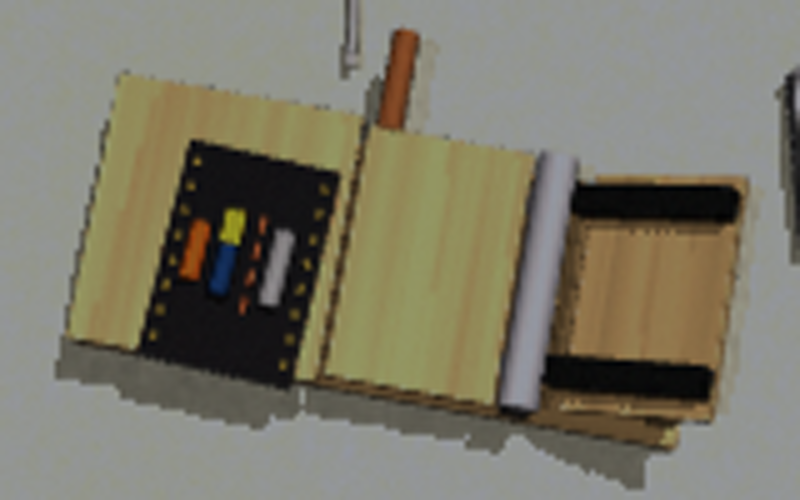

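The crop shows the shelf's far corners at about crop (120,72) and (67,340), and the rod from (558,155) to (518,410). The board's corners are about (192,140), (340,170), (290,386) and (145,352). The handle tip is at (405,30).

```bash
cat >> h.py <<'E'
def boardpose(f,z=0.065,roi=None):
    im=f['color'].astype(int); m=(im.max(2)<60).astype(np.uint8)
    if roi is not None:
        k=np.zeros_like(m); x0,y0,x1,y1=roi; k[y0:y1,x0:x1]=1; m*=k
    m=cv2.morphologyEx(m,cv2.MORPH_CLOSE,np.ones((7,7)))
    cs=cv2.findContours(m,cv2.RETR_EXTERNAL,cv2.CHAIN_APPROX_NONE)[0]
    c=max(cs,key=cv2.contourArea)[:,0]
    P=onplane(f,cv2.convexHull(c)[:,0].astype(float),z)[:,:2].astype(np.float32)
    return cv2.minAreaRect(P*1000), cv2.minAreaRect(c)
E
python3 - <<'E'
from h import *
f=pickle.load(open('top0.pkl','rb'))
cr=lambda x,y:((x+.5)/5-.5+260,(y+.5)/5-.5+150)
pts=[((120,72),(80,262,60)),((67,340),(-80,262,60)),((365,118),(80,116,60)),((315,378),(-80,116,60)),((559,153),(75,0,72)),((518,409),(-75,0,72)),((405,30),(136,100,60)),((372,127),(75,112,59)),((744,203),None)]
W=[];S=[]
for p,s in pts:
    if s is None: continue
    W.append(onplane(f,cr(*p),s[2]/1000)[0,:2]);S.append(np.array(s[:2])/1000)
W=np.array(W);S=np.array(S)
wc,sc=W.mean(0),S.mean(0); A=(S-sc); B=W-wc
th=np.arctan2((A[:,0]*B[:,1]-A[:,1]*B[:,0]).sum(),(A*B).sum())
Rm=np.array([[np.cos(th),-np.sin(th)],[np.sin(th),np.cos(th)]]); t=wc-Rm@sc
print('th',th,'t',t); print(((W-(S@Rm.T+t))@Rm*1000).round(1))
r,px=boardpose(f,roi=(280,170,330,232)); print(r,px)
print('board in stand',(np.array(r[0])/1000-t)@Rm)
E
```

```text
th -0.15041645765139247 t [ 0.56879845 -0.12174842]
[[ 0.6 -0.4]
 [-0.9 -1.3]
 [-1.2 -0.7]
 [ 2.8  0.9]
 [ 0.2  1.2]
 [-0.8  0.7]
 [-0.3  1.3]
 [-0.5 -1.7]]
((574.1634521484375, 49.331207275390625), (127.51348114013672, 130.4031219482422), 78.5680923461914) ((307.7190856933594, 202.55055236816406), (44.67209243774414, 44.672088623046875), 12.994616508483887)
board in stand [-0.02033184  0.16995187]
```

```bash
cat >> h.py <<'E'
TH=-0.1504; T=np.array([0.5688,-0.1217]); RM=np.array([[np.cos(TH),-np.sin(TH)],[np.sin(TH),np.cos(TH)]])
def s2w(x,y): return RM@np.array([x,y])+T
def w2s(p): return (np.atleast_2d(p)[:,:2]-T)@RM
E
python3 - <<'E'
from h import *
f=pickle.load(open('top0.pkl','rb'))
cr=lambda x,y:((x+.5)/5-.5+260,(y+.5)/5-.5+150)
P=w2s(onplane(f,[cr(*p) for p in[(192,140),(340,170),(290,386),(145,352)]],0.065))
print(P.round(4)); print(P.mean(0)); 
e=P[0]-P[3]+P[1]-P[2]; print('ang x',np.arctan2(e[1],e[0])); e=P[0]-P[1]+P[3]-P[2]; print('ang y',np.arctan2(-e[0],e[1]))
# home tool
from workcell import observe
s=observe(); M=R.from_euler('xyz',s['tool_rot']).as_matrix(); print(M.round(3)); print(w2s(s['position']))
E
```

```text
[[ 0.0467  0.2118]
 [ 0.0444  0.124 ]
 [-0.0849  0.1299]
 [-0.0804  0.2148]]
[-0.01857725  0.17014371]
ang x -0.0347774426241105
ang y -0.03926844904097174
[[-0.954  0.3   -0.   ]
 [ 0.3    0.954 -0.001]
 [-0.    -0.001 -1.   ]]
[[-0.48450497  0.65237813]]
```

Emit:
move_arm:
  plan:
    - [[0,0,0,0,0,1,1],[0,0,0,0,0,1,1],[0,0,0,0,0,1,1],[0,0,0,0,0,1,1],[0,0,0,0,0,1,1],[0,0,0,0,0,1,1],[0,0,0,0,0,1,1],[0,0,0,0,0,1,1],[0,0,0,0,0,1,1],[0,0,0,0,0,1,1]]

```text
clock: 1.1
position: [0.1875, 0.596, 0.231]
tool_rot: [-3.141, 0.001, 1.785]
force: [0.1, -0.8, 0.2]
grip_width: 0.0853
finger_force: 0.0
```

Emit:
move_arm:
  plan:
    - [[0,0,0,0,0,0.88,1],[0,0,0,0,0,0.88,1],[0,0,0,0,0,0.88,1],[0,0,0,0,0,0.88,1],[-0.8,1,0,0,0,0,1],[-0.8,1,0,0,0,0,1],[-0.8,1,0,0,0,0,1],[-0.8,1,0,0,0,0,1],[-0.8,1,0,0,0,0,1],[-0.8,1,0,0,0,0,1]]

```text
clock: 2.1
position: [0.2924, 0.4824, 0.2311]
tool_rot: [-3.141, 0.0, 1.421]
force: [-0.4, -0.2, 0.4]
grip_width: 0.0854
finger_force: 0.0
```

Emit:
move_arm:
  plan:
    - [[-0.8,1,0,0,0,0,1],[-0.8,1,0,0,0,0,1],[-0.8,1,0,0,0,0,1],[-0.8,1,0,0,0,0,1],[-0.8,1,0,0,0,0,1],[-0.8,1,0,0,0,0,1],[-0.8,1,0,0,0,0,1],[-0.8,1,0,0,0,0,1],[-0.8,1,0,0,0,0,1],[-0.8,1,0,0,0,0,1]]

```text
clock: 3.1
position: [0.4662, 0.2944, 0.2311]
tool_rot: [-3.141, 0.0, 1.421]
force: [0.2, 0.3, -0.2]
grip_width: 0.0856
finger_force: 0.0
```

```bash
cat >> h.py <<'E'
def state():
    from workcell import observe
    s=observe(); M=R.from_euler('xyz',s['tool_rot']).as_matrix(); S3=np.eye(3);S3[:2,:2]=RM
    print('clk',s['clock'],'stand',w2s(s['position'])[0].round(4),'z',s['position'][2].round(4),'grip',round(float(s['grip_width']),4))
    print('tool axes in stand (cols)',(S3.T@M).round(3).tolist()); print('q',np.round(s['qpos'],2),'F',np.round(s['force'],1))
    return s
E
python3 -c "
from h import *
state()"
```

```text
clk 3.1 stand [-0.1637  0.396 ] z 0.2311 grip 0.0856
tool axes in stand (cols) [[-0.001, 1.0, -0.0], [1.0, 0.001, -0.0], [-0.0, -0.0, -1.0]]
q [-0.95  0.43  0.38  1.81 -0.19  0.94 -0.63] F [ 0.2  0.3 -0.2]
```

Emit:
move_arm:
  plan:
    - [[-0.96,0.9,0,0,0,0,1],[-0.96,0.9,0,0,0,0,1],[-0.96,0.9,0,0,0,0,1],[-0.96,0.9,0,0,0,0,1],[-0.96,0.9,0,0,0,0,1],[-0.96,0.9,0,0,0,0,1],[-0.96,0.9,0,0,0,0,1],[-0.96,0.9,0,0,0,0,1],[0,0,1,0,0,0,1],[0,0,1,0,0,0,1]]

```text
clock: 4.1
position: [0.5856, 0.121, 0.1908]
tool_rot: [3.141, -0.0, 1.419]
force: [-0.9, 0.7, 0.3]
grip_width: 0.0853
finger_force: 0.0
```

Emit:
move_arm:
  plan:
    - [[0,0,1,0,0,0,1],[0,0,1,0,0,0,1],[0,0,1,0,0,0,1],[0,0,1,0,0,0,1],[0,0,0.5,0,0,0,1],[0,0,0.5,0,0,0,1],[0,0,0.3,0,0,0,1],[0,0,0,0,0,0,1],[0,0,0,0,0,0,1],[0,0,0,0,0,0,1]]

```text
clock: 5.1
position: [0.5856, 0.122, 0.0859]
tool_rot: [3.141, -0.0, 1.421]
force: [-0.2, -0.6, 0.3]
grip_width: 0.0852
finger_force: 0.0
```

Run:
```python
from h import *
from workcell import grab_frame
state()
a=grab_frame('wrist'); pickle.dump(a,open('w1.pkl','wb')); print(np.array(a['tool_from_camera']).round(3).tolist())
b=grab_frame('side')
cv2.imwrite('pics/w1.png',np.hstack([cv2.resize(a['color'],(480,300)),cv2.resize(b['color'][150:270,240:368],(320,300))])[:,:,::-1])
```

```text
clk 5.1 stand [-0.0199  0.2434] z 0.0859 grip 0.0852
tool axes in stand (cols) [[-0.001, 1.0, 0.001], [1.0, 0.001, 0.0], [0.0, 0.001, -1.0]]
q [-0.52  0.69  0.32  1.8  -0.32  0.7  -0.18] F [-0.2 -0.6  0.3]
[[-0.001, -0.952, -0.307, 0.077], [1.0, -0.001, -0.002, -0.0], [0.001, -0.307, 0.952, -0.142], [0.0, 0.0, 0.0, 1.0]]
```

View pics/w1.png

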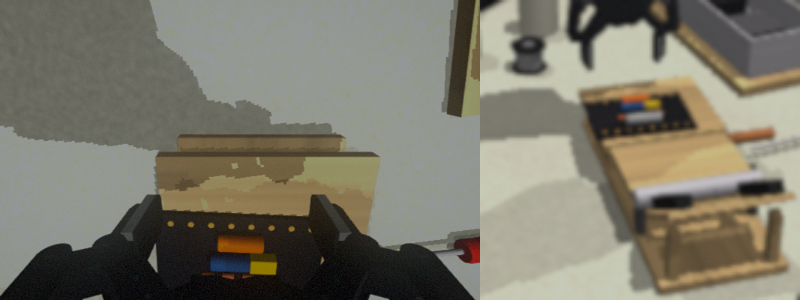

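The wrist view shows the board's +y edge at about row 212, with the fingertips behind it on the shelf side and clear of it. Next I'll probe downwards.

Emit:
move_arm:
  plan:
    - [[0,0,0.3,0,0,0,1],[0,0,0.3,0,0,0,1],[0,0,0.3,0,0,0,1],[0,0,0.2,0,0,0,1],[0,0,0,0,0,0,1],[0,0,0,0,0,0,1],[0,0,0,0,0,0,1],[0,0,0,0,0,0,1],[0,0,0,0,0,0,1],[0,0,0,0,0,0,1]]

```text
clock: 6.2
position: [0.5853, 0.1219, 0.0634]
tool_rot: [3.141, -0.0, 1.421]
force: [0.1, 0.3, -0.6]
grip_width: 0.0853
finger_force: 0.0
```

Emit:
move_arm:
  plan:
    - [[0,0,0.1,0,0,0,1],[0,0,0,0,0,0,1],[0,0,0,0,0,0,1],[0,0,0.05,0,0,0,1],[0,0,0,0,0,0,1],[0,0,0,0,0,0,1],[0,0,0,0,0,0,1],[0,0,0,0,0,0,1],[0,0,0,0,0,0,1],[0,0,0,0,0,0,1]]

```text
clock: 7.2
position: [0.5852, 0.1219, 0.0603]
tool_rot: [-3.142, 0.0, 1.421]
force: [0.1, 0.7, 0.1]
grip_width: 0.0854
finger_force: 0.0
```

Emit:
move_arm:
  plan:
    - [[0,0,0.1,0,0,0,1],[0,0,0.1,0,0,0,1],[0,0,0,0,0,0,1],[0,0,0,0,0,0,1],[0,0,0,0,0,0,1],[0,0,0,0,0,0,1],[0,0,0,0,0,0,1],[0,0,0,0,0,0,1],[0,0,0,0,0,0,1],[0,0,0,0,0,0,1]]

```text
clock: 8.2
position: [0.5853, 0.1219, 0.0563]
tool_rot: [3.142, -0.0, 1.421]
force: [-0.1, 0.3, 0.4]
grip_width: 0.0853
finger_force: 0.0
```

Emit:
move_arm:
  plan:
    - [[0,0,0.1,0,0,0,1],[0,0,0.1,0,0,0,1],[0,0,0,0,0,0,1],[0,0,0,0,0,0,1],[0,0,0,0,0,0,1],[0,0,0,0,0,0,1],[0,0,0,0,0,0,1],[0,0,0,0,0,0,1],[0,0,0,0,0,0,1],[0,0,0,0,0,0,1]]

```text
clock: 9.2
position: [0.5852, 0.1219, 0.0523]
tool_rot: [3.142, -0.0, 1.421]
force: [0.6, 0.6, -0.5]
grip_width: 0.0853
finger_force: 0.0
```

Emit:
move_arm:
  plan:
    - [[0,0,0.1,0,0,0,1],[0,0,0,0,0,0,1],[0,0,0.05,0,0,0,1],[0,0,0,0,0,0,1],[0,0,0.05,0,0,0,1],[0,0,0,0,0,0,1],[0,0,0.05,0,0,0,1],[0,0,0,0,0,0,1],[0,0,0,0,0,0,1],[0,0,0,0,0,0,1]]

```text
clock: 10.2
position: [0.5852, 0.1219, 0.0473]
tool_rot: [3.142, 0.0, 1.421]
force: [-0.1, -0.1, -0.1]
grip_width: 0.0854
finger_force: 0.0
```

Emit:
move_arm:
  plan:
    - [[0,0,0.05,0,0,0,1],[0,0,0,0,0,0,1],[0,0,0.05,0,0,0,1],[0,0,0,0,0,0,1],[0,0,0,0,0,0,1],[0,0,0,0,0,0,1],[0,0,0,0,0,0,1],[0,0,0,0,0,0,1],[0,0,0,0,0,0,1],[0,0,0,0,0,0,1]]

```text
clock: 11.2
position: [0.5854, 0.1219, 0.0468]
tool_rot: [3.141, -0.001, 1.421]
force: [-10.0, -1.5, 30.8]
grip_width: 0.0851
finger_force: 15.4
```

Emit:
move_arm:
  plan:
    - [[0,0,-0.18,0,0,0,1],[0,0,0,0,0,0,1],[-0.25,0,0,0,0,0,1],[-0.25,0,0,0,0,0,1],[-0.25,0,0,0,0,0,1],[-0.25,0,0,0,0,0,1],[-0.25,0.04,0,0,0,0,1],[-0.25,0.04,0,0,0,0,1],[-0.25,0.04,0,0,0,0,1],[-0.25,0.04,0,0,0,0,1]]

```text
clock: 12.2
position: [0.5825, 0.0814, 0.0489]
tool_rot: [3.142, 0.0, 1.421]
force: [-0.1, 0.4, -0.8]
grip_width: 0.0856
finger_force: 0.3
```

Run:
```python
from h import *
from workcell import grab_frame
state()
a=grab_frame('wrist'); b=grab_frame('top')
cv2.imwrite('pics/w2.png',np.hstack([cv2.resize(a['color'],(400,250)),cv2.resize(b['color'][160:250,270:414],(400,250))])[:,:,::-1])
```

```text
clk 12.2 stand [-0.0169  0.2029] z 0.0489 grip 0.0856
tool axes in stand (cols) [[-0.001, 1.0, 0.0], [1.0, 0.001, -0.0], [-0.0, 0.0, -1.0]]
q [-0.44  0.74  0.29  1.84 -0.33  0.62 -0.1 ] F [-0.1  0.4 -0.8]
```

View pics/w2.png

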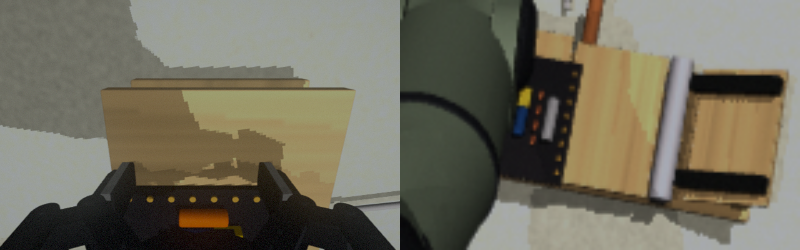

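The board is being pushed with its edge flat against both fingers, and its front edge has reached the leaf seam at about crop x 570-582. I'll keep pushing.

Emit:
move_arm:
  plan:
    - [[-0.3,0.05,0,0,0,0,1],[-0.3,0.05,0,0,0,0,1],[-0.3,0.05,0,0,0,0,1],[-0.3,0.05,0,0,0,0,1],[-0.3,0.05,0,0,0,0,1],[-0.3,0.05,0,0,0,0,1],[-0.3,0.05,0,0,0,0,1],[-0.3,0.05,0,0,0,0,1],[-0.3,0.05,0,0,0,0,1],[-0.3,0.05,0,0,0,0,1]]

```text
clock: 13.3
position: [0.5833, 0.0205, 0.0489]
tool_rot: [-3.142, 0.0, 1.421]
force: [1.2, 1.3, 0.1]
grip_width: 0.0852
finger_force: 0.3
```

Run:
```python
from h import *
from workcell import grab_frame
state()
b=grab_frame('top'); pickle.dump(b,open('top2.pkl','wb'))
cv2.imwrite('pics/t2.png',cv2.resize(b['color'][160:250,270:414],(800,500),interpolation=cv2.INTER_CUBIC)[:,:,::-1])
```

```text
clk 13.3 stand [-0.0069  0.1427] z 0.0489 grip 0.0852
tool axes in stand (cols) [[-0.001, 1.0, -0.0], [1.0, 0.001, -0.0], [-0.0, -0.0, -1.0]]
q [-0.33  0.73  0.28  1.85 -0.32  0.61 -0.  ] F [1.2 1.3 0.1]
```

View pics/t2.png

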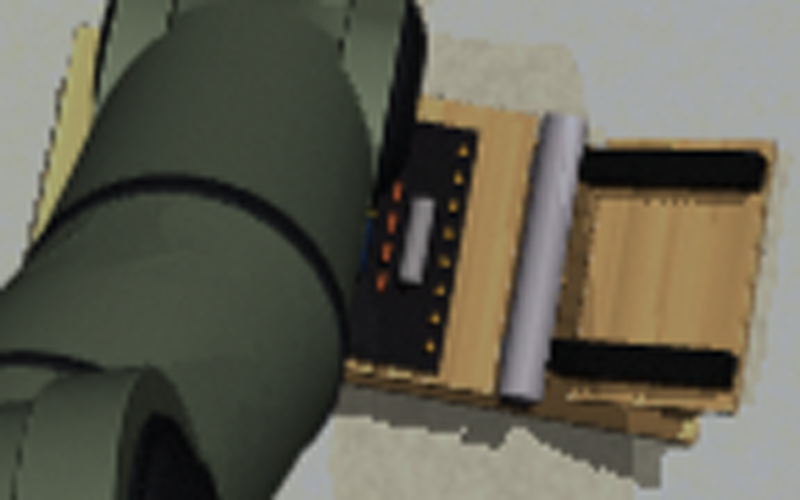

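The board's front corners are at crop (478,128) and (438,373), so it is now partly on the leaf.

Run:
```python
from h import *
f=pickle.load(open('top2.pkl','rb'))
k=800/144; cr=lambda x,y:((x+.5)/k-.5+270,(y+.5)/k-.5+160)
P=w2s(onplane(f,[cr(478,128),cr(438,373)],0.065)); print(P.round(4),P.mean(0)); e=P[0]-P[1]; print(np.arctan2(e[1],e[0]))
```

```text
[[ 0.0617  0.0445]
 [-0.0691  0.0436]] [-0.0037024   0.04407848]
0.006804948395398078
```

Emit:
move_arm:
  plan:
    - [[-0.16,0.02,0.04,0,0,0,1],[-0.16,0.02,0,0,0,0,1],[-0.16,0.02,0,0,0,0,1],[-0.16,0.02,0,0,0,0,1],[-0.16,0.02,0,0,0,0,1],[-0.16,0.02,0,0,0,0,1],[-0.16,0.02,0,0,0,0,1],[-0.16,0.02,0,0,0,0,1],[-0.12,0.02,0,0,0,0,1],[0,0,0,0,0,0,1]]

```text
clock: 14.35
position: [0.5828, -0.0077, 0.0482]
tool_rot: [3.141, 0.0, 1.42]
force: [0.2, 0.6, -1.3]
grip_width: 0.0856
finger_force: 0.0
```

Emit:
move_arm:
  plan:
    - [[-0.05,0,0,0,0,0,1],[0,0,0,0,0,0,1],[-0.05,0,0,0,0,0,1],[0,0,0,0,0,0,1],[0,0,0,0,0,0,1],[0,0,0,0,0,0,1],[0,0,0,0,0,0,1],[0,0,0,0,0,0,1],[0,0,0,0,0,0,1],[0,0,0,0,0,0,1]]

```text
clock: 15.35
position: [0.5824, -0.0092, 0.0481]
tool_rot: [3.142, 0.0, 1.421]
force: [-0.4, 0.4, -0.2]
grip_width: 0.0855
finger_force: 0.2
```

```bash
python3 -c "
from h import *
state()"
```

```text
clk 15.35 stand [-0.0034  0.1133] z 0.0481 grip 0.0855
tool axes in stand (cols) [[-0.001, 1.0, 0.0], [1.0, 0.001, -0.0], [-0.0, 0.0, -1.0]]
q [-0.27  0.73  0.27  1.85 -0.32  0.6   0.05] F [-0.4  0.4 -0.2]
```

Emit:
move_arm:
  plan:
    - [[-0.05,0,0,0,0,0,1],[0,0,0,0,0,0,1],[-0.05,0,0,0,0,0,1],[0,0,0,0,0,0,1],[0,0,0,0,0,0,1],[0,0,0,0,0,0,1],[0,0,0,0,0,0,1],[0,0,0,0,0,0,1],[0,0,0,0,0,0,1],[0,0,0,0,0,0,1]]

```text
clock: 16.35
position: [0.5822, -0.0111, 0.0481]
tool_rot: [-3.142, -0.0, 1.421]
force: [0.9, 3.3, 1.4]
grip_width: 0.0853
finger_force: 1.6
```

Emit:
move_arm:
  plan:
    - [[0.15,0,0,0,0,0,1],[0.05,0,-1,0,0,0,1],[0,0,-1,0,0,0,1],[0,0,-1,0,0,0,1],[0,0,-1,0,0,0,1],[0,1,0,0,0,0,1],[0,1,0,0,0,0,1],[0,1,0,0,0,0,1],[0,1,0,0,0,0,1],[0,1,0,0,0,0,1]]

```text
clock: 17.35
position: [0.6822, -0.0225, 0.128]
tool_rot: [-3.141, 0.001, 1.421]
force: [0.1, 0.5, 0.1]
grip_width: 0.0853
finger_force: 0.0
```

Emit:
move_arm:
  plan:
    - [[-0.7,0.87,0,0,0,0,1],[0,0,0,0,0,1,1],[0,0,0,0,0,1,1],[0,0,0,0,0,1,1],[0,0,0,0,0,1,1],[0,0,0,0,0,1,1],[0,0,0,0,0,1,1],[0,0,0,0,0,1,1],[0,0,0,0,0,1,1],[0,0,0,0,0,1,1]]

```text
clock: 18.35
position: [0.6965, -0.0388, 0.1279]
tool_rot: [3.141, 0.001, 0.474]
force: [0.7, 0.5, -0.3]
grip_width: 0.0854
finger_force: 0.0
```

Emit:
move_arm:
  plan:
    - [[0,0,0,0,0,1,1],[0,0,0,0,0,1,1],[0,0,0,0,0,1,1],[0,0,0,0,0,1,1],[0,0,0,0,0,1,1],[0,0,0,0,0,1,1],[0,0,0,0,0,0,1],[0,0,0,0,0,0,1],[0,0,0,0,0,0,1],[0,0,0,0,0,0,1]]

```text
clock: 19.35
position: [0.6967, -0.0387, 0.1282]
tool_rot: [-3.141, -0.0, -0.149]
force: [-0.3, 0.3, 0.0]
grip_width: 0.0852
finger_force: 0.0
```

Run:
```python
from h import *
from workcell import grab_frame
state()
a=grab_frame('wrist'); b=grab_frame('top'); pickle.dump(b,open('top3.pkl','wb'))
cv2.imwrite('pics/w3.png',np.hstack([cv2.resize(a['color'],(400,250)),cv2.resize(b['color'][160:250,270:414],(400,250))])[:,:,::-1])
```

```text
clk 19.35 stand [0.114  0.1012] z 0.1282 grip 0.0852
tool axes in stand (cols) [[1.0, 0.002, 0.0], [0.002, -1.0, 0.0], [0.0, -0.0, -1.0]]
q [-0.43  0.88  0.72  1.5  -0.64  1.01 -1.26] F [-0.3  0.3  0. ]
```

View pics/w3.png

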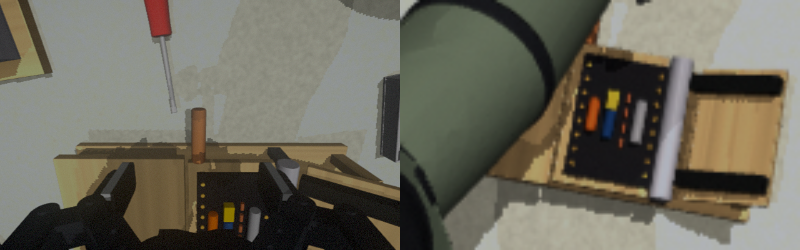

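The board sits against the rod, parts up, with crop corners of about (588,53), (672,66) and (563,176). The handle lies centred between the open fingers.

Run:
```python
from h import *
f=pickle.load(open('top3.pkl','rb'))
k=400/144; cr=lambda x,y:((x-400+.5)/k-.5+270,(y+.5)/k-.5+160)
print(w2s(onplane(f,[cr(588,53),cr(672,66),cr(563,176),cr(648,190)],0.064)).round(4))
im=f['color'].astype(int); m=(im.max(2)<45).astype(np.uint8); k2=np.zeros_like(m); k2[175:232,328:366]=1; m*=k2
c=max(cv2.findContours(cv2.morphologyEx(m,cv2.MORPH_CLOSE,np.ones((9,9))),0,1)[0],key=cv2.contourArea)[:,0].astype(float)
S=(w2s(onplane(f,c,0.064))*1000).astype(np.float32); print(cv2.minAreaRect(S))
```

```text
[[ 0.0639  0.0986]
 [ 0.0657  0.0099]
 [-0.0687  0.1017]
 [-0.0674  0.0135]]
((-1.0634002685546875, 65.30299377441406), (153.76559448242188, 109.97437286376953), 2.9764630794525146)
```

Emit:
move_arm:
  plan:
    - [[0,0,1,0,0,0,1],[0,0,1,0,0,0,1],[0,0,1,0,0,0,1],[0,0,1,0,0,0,1],[0,0,0.6,0,0,0,1],[0,0,0,0,0,0,1],[0,0,0,0,0,0,1],[0,0,0,0,0,0,1],[0,0,0,0,0,0,1],[0,0,0,0,0,0,1]]

```text
clock: 20.45
position: [0.697, -0.0385, 0.0367]
tool_rot: [-3.141, -0.001, -0.15]
force: [1.0, -0.5, -0.3]
grip_width: 0.0851
finger_force: 0.0
```

Emit:
move_arm:
  plan:
    - [[0,0,0,0,0,0,-1],[0,0,0,0,0,0,-1],[0,0,0,0,0,0,-1],[0,0,0,0,0,0,-1],[0,0,0,0,0,0,-1],[0,0,0,0,0,0,-1],[0,0,0,0,0,0,-1],[0,0,0,0,0,0,-1],[0,0,0,0,0,0,-1],[0,0,0,0,0,0,-1]]
  grip_force: 30

```text
clock: 21.45
position: [0.6964, -0.0407, 0.0363]
tool_rot: [3.139, -0.0, -0.151]
force: [-2.0, -8.2, 2.3]
grip_width: 0.0149
finger_force: 31.0
```

Run:
```python
from h import *
s=state()
# handle arc: flat at (y .100, z .054) about (0,.06)
r=np.hypot(.1,.006); a0=np.arctan2(-.006,.1)
prev=0
for a in np.arange(0,1.86,0.1):
    y,z=r*np.cos(a0+a),r*np.sin(a0+a); 
    yp,zp=r*np.cos(a0+a-.1),r*np.sin(a0+a-.1)
    print(round(a,2),'pos',round(y,4),round(.06+z,4),'tool units dy',round(-(y-yp)/.02,2),'dz',round(-(z-zp)/.02,2))
```

```text
clk 21.45 stand [0.114  0.0992] z 0.0363 grip 0.0149
tool axes in stand (cols) [[1.0, -0.001, 0.0], [-0.001, -1.0, -0.002], [0.0, 0.002, -1.0]]
q [-0.4   0.98  0.65  1.53 -0.71  0.88 -1.21] F [-2.  -8.2  2.3]
0.0 pos 0.1 0.054 tool units dy -0.05 dz -0.5
0.1 pos 0.1001 0.064 tool units dy -0.0 dz -0.5
0.2 pos 0.0992 0.074 tool units dy 0.05 dz -0.5
0.3 pos 0.0973 0.0838 tool units dy 0.09 dz -0.49
0.4 pos 0.0944 0.0934 tool units dy 0.14 dz -0.48
0.5 pos 0.0906 0.1027 tool units dy 0.19 dz -0.46
0.6 pos 0.0859 0.1115 tool units dy 0.24 dz -0.44
0.7 pos 0.0803 0.1198 tool units dy 0.28 dz -0.42
0.8 pos 0.074 0.1276 tool units dy 0.32 dz -0.39
0.9 pos 0.0669 0.1346 tool units dy 0.36 dz -0.35
1.0 pos 0.0591 0.1409 tool units dy 0.39 dz -0.32
1.1 pos 0.0507 0.1464 tool units dy 0.42 dz -0.27
1.2 pos 0.0418 0.151 tool units dy 0.44 dz -0.23
1.3 pos 0.0325 0.1548 tool units dy 0.46 dz -0.19
1.4 pos 0.0229 0.1575 tool units dy 0.48 dz -0.14
1.5 pos 0.0131 0.1593 tool units dy 0.49 dz -0.09
1.6 pos 0.0031 0.1601 tool units dy 0.5 dz -0.04
1.7 pos -0.0069 0.1599 tool units dy 0.5 dz 0.01
1.8 pos -0.0169 0.1587 tool units dy 0.5 dz 0.06
```

Emit:
move_arm:
  plan:
    - [[0,0.08,0,0,0,0,-1],[0,0,0,0,0,0,-1],[0,-0.054,-0.25,0.48,0,0,-1],[0,-0.054,-0.25,0.48,0,0,-1],[0,-0.054,-0.25,0.48,0,0,-1],[0,-0.054,-0.25,0.48,0,0,-1],[0,-0.054,-0.25,0.48,0,0,-1],[0,-0.054,-0.25,0.48,0,0,-1],[0,0,0,0,0,0,-1],[0,0,0,0,0,0,-1]]

```text
clock: 22.45
position: [0.6968, -0.0381, 0.0664]
tool_rot: [-2.841, 0.0, -0.15]
force: [-2.0, -4.1, -0.2]
grip_width: 0.0146
finger_force: 32.0
```

```bash
cat >> h.py <<'E'
def leaf(s):
    M=R.from_euler('xyz',s['tool_rot']).as_matrix(); S3=np.eye(3);S3[:2,:2]=RM; M=S3.T@M
    for d in(.0177,):
        p=np.r_[w2s(s['position'])[0],s['position'][2]]-d*M[:,2]
        r=np.hypot(p[1],p[2]-.06); a=np.arctan2(p[2]-.06,p[1])+.06
        print('handle est',p.round(4),'r',r.round(4),'leaf',a.round(3),'tilt',np.arctan2(M[1,2],-M[2,2]).round(3))
    return p,M
E
python3 -c "
from h import *
leaf(state())"
```

```text
clk 22.45 stand [0.114  0.1018] z 0.0664 grip 0.0146
tool axes in stand (cols) [[1.0, -0.0, -0.0], [-0.0, -0.955, 0.296], [-0.0, -0.296, -0.955]]
q [-0.17  0.9   0.48  1.53 -0.85  0.97 -1.01] F [-2.  -4.1 -0.2]
handle est [0.114  0.0966 0.0834] r 0.0994 leaf 0.297 tilt 0.301
```

Emit:
move_arm:
  plan:
    - [[0,-0.054,-0.25,0.48,0,0,-1],[0,-0.054,-0.25,0.48,0,0,-1],[0,-0.054,-0.25,0.48,0,0,-1],[0,-0.054,-0.25,0.48,0,0,-1],[0,-0.054,-0.25,0.48,0,0,-1],[0,-0.054,-0.25,0.48,0,0,-1],[0,-0.054,-0.25,0.48,0,0,-1],[0,-0.054,-0.25,0.48,0,0,-1],[0,-0.054,-0.25,0.48,0,0,-1],[0,-0.054,-0.25,0.48,0,0,-1]]

```text
clock: 23.45
position: [0.6945, -0.0528, 0.1141]
tool_rot: [-2.337, 0.001, -0.149]
force: [0.5, -0.3, -4.8]
grip_width: 0.0148
finger_force: 31.9
```

Run:
```python
from h import *
s=state(); p,M=leaf(s)
r=np.hypot(.1,.006); tp=np.arctan2(M[1,2],-M[2,2])
h=lambda a:np.array([r*np.cos(a-.06),.06+r*np.sin(a-.06)])
for a in np.arange(.85,1.86,.05):
    d=h(a)-h(a-.05); print(round(a,2),((d@M[1:,1:])/.02).round(3))
```

```text
clk 23.45 stand [0.114 0.087] z 0.1141 grip 0.0148
tool axes in stand (cols) [[1.0, 0.0, -0.001], [0.001, -0.693, 0.721], [-0.001, -0.721, -0.693]]
q [ 0.18  0.94  0.25  1.45 -1.06  1.27 -0.75] F [ 0.5 -0.3 -4.8]
handle est [0.114  0.0743 0.1264] r 0.0996 leaf 0.789 tilt 0.805
0.85 [-0.01 -0.25]
0.9 [ 0.003 -0.25 ]
0.95 [ 0.015 -0.25 ]
1.0 [ 0.028 -0.249]
1.05 [ 0.04  -0.247]
1.1 [ 0.052 -0.245]
1.15 [ 0.064 -0.242]
1.2 [ 0.077 -0.238]
1.25 [ 0.088 -0.234]
1.3 [ 0.1  -0.23]
1.35 [ 0.111 -0.224]
1.4 [ 0.122 -0.218]
1.45 [ 0.133 -0.212]
1.5 [ 0.144 -0.205]
1.55 [ 0.154 -0.198]
1.6 [ 0.163 -0.19 ]
1.65 [ 0.173 -0.181]
1.7 [ 0.181 -0.173]
1.75 [ 0.19  -0.163]
1.8 [ 0.198 -0.154]
1.85 [ 0.205 -0.144]
```

Emit:
move_arm:
  plan:
    - [[0,-0.01,-0.25,0,0,0,-1],[0,0,-0.25,0,0,0,-1],[0,0.015,-0.25,0,0,0,-1],[0,0.03,-0.25,0,0,0,-1],[0,0.04,-0.25,0,0,0,-1],[0,0.05,-0.245,0,0,0,-1],[0,0.065,-0.24,0,0,0,-1],[0,0.075,-0.24,0,0,0,-1],[0,0,0,0,0,0,-1],[0,0,0,0,0,0,-1]]

```text
clock: 24.45
position: [0.6898, -0.0846, 0.1392]
tool_rot: [-2.337, -0.001, -0.149]
force: [-2.0, 1.6, 6.3]
grip_width: 0.0148
finger_force: 31.0
```

Run:
```python
from h import *
from workcell import grab_frame
s=state(); p,M=leaf(s)
b=grab_frame('side')
cv2.imwrite('pics/s4.png',cv2.resize(b['color'][140:280,230:400],(680,560),interpolation=cv2.INTER_CUBIC)[:,:,::-1])
```

```text
clk 24.45 stand [0.1141 0.0548] z 0.1392 grip 0.0148
tool axes in stand (cols) [[1.0, 0.001, -0.0], [0.001, -0.693, 0.721], [0.001, -0.721, -0.693]]
q [ 0.22  0.92  0.27  1.42 -1.03  1.33 -0.77] F [-2.   1.6  6.3]
handle est [0.1141 0.0421 0.1515] r 0.1007 leaf 1.2 tilt 0.805
```

View pics/s4.png

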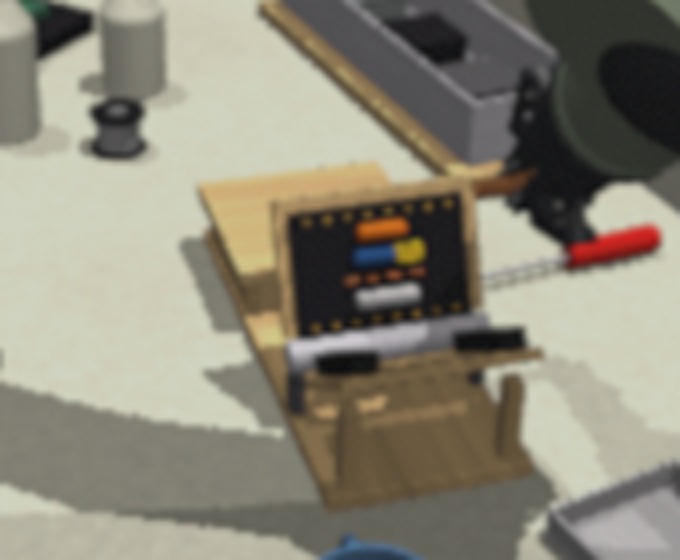

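The board is standing on the leaf at about 1.2 rad, centred (crop 290-480, 205-330), and the gripper is holding the handle at about (530,180). I'll carry on slowly.

Emit:
move_arm:
  plan:
    - [[0,0.09,-0.235,0,0,0,-1],[0,0.1,-0.23,0,0,0,-1],[0,0.11,-0.225,0,0,0,-1],[0,0.12,-0.22,0,0,0,-1],[0,0.065,-0.105,0,0,0,-1],[0,0.065,-0.105,0,0,0,-1],[0,0.07,-0.1,0,0,0,-1],[0,0.07,-0.1,0,0,0,-1],[0,0.075,-0.1,0,0,0,-1],[0,0.075,-0.1,0,0,0,-1]]

```text
clock: 25.5
position: [0.6853, -0.1156, 0.1501]
tool_rot: [-2.332, -0.002, -0.147]
force: [-3.9, 10.2, 21.4]
grip_width: 0.0148
finger_force: 30.4
```

Emit:
move_arm:
  plan:
    - [[0,0.08,-0.095,0,0,0,-1],[0,0.08,-0.095,0,0,0,-1],[0,0.085,-0.09,0,0,0,-1],[0,0.085,-0.09,0,0,0,-1],[0,0.09,-0.085,0,0,0,-1],[0,0.09,-0.085,0,0,0,-1],[0,0,0,0,0,0,-1],[0,0,0,0,0,0,-1],[0,0,0,0,0,0,-1],[0,0,0,0,0,0,-1]]

```text
clock: 26.5
position: [0.6831, -0.1308, 0.1519]
tool_rot: [-2.332, -0.003, -0.147]
force: [-10.6, 5.6, 34.7]
grip_width: 0.0149
finger_force: 31.1
```

Run:
```python
from h import *
from workcell import grab_frame
s=state(); p,M=leaf(s)
b=grab_frame('side'); t=grab_frame('top')
cv2.imwrite('pics/s5.png',np.hstack([cv2.resize(b['color'][140:280,230:400],(400,330)),cv2.resize(t['color'][150:250,290:410],(400,330))])[:,:,::-1])
```

```text
clk 26.5 stand [0.1144 0.0081] z 0.1519 grip 0.0149
tool axes in stand (cols) [[1.0, 0.004, -0.0], [0.003, -0.69, 0.724], [0.003, -0.724, -0.69]]
q [ 0.28  0.93  0.29  1.37 -1.    1.4  -0.76] F [-10.6   5.6  34.7]
handle est [ 0.1144 -0.0047  0.1641] r 0.1042 leaf 1.676 tilt 0.81
```

View pics/s5.png

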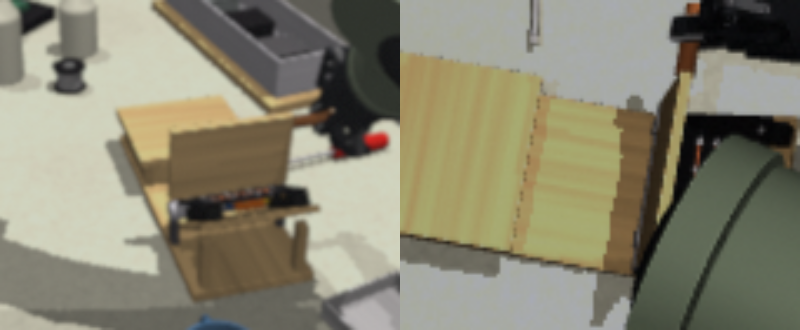

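The leaf is at about 1.64 rad. The board has tipped onto the rest and lies parts down across the rails (side crop at about (245,200)). Next I'll swing the leaf back by reversing the moves.

Emit:
move_arm:
  plan:
    - [[0,-0.18,0.17,0,0,0,-1],[0,-0.17,0.18,0,0,0,-1],[0,-0.16,0.19,0,0,0,-1],[0,-0.15,0.2,0,0,0,-1],[0,-0.14,0.2,0,0,0,-1],[0,-0.13,0.21,0,0,0,-1],[0,-0.12,0.22,0,0,0,-1],[0,-0.11,0.225,0,0,0,-1],[0,-0.1,0.23,0,0,0,-1],[0,-0.09,0.235,0,0,0,-1]]

```text
clock: 27.6
position: [0.6898, -0.0848, 0.1394]
tool_rot: [-2.337, -0.001, -0.149]
force: [-3.0, -1.4, 8.7]
grip_width: 0.0149
finger_force: 31.3
```

Emit:
move_arm:
  plan:
    - [[0,-0.075,0.24,0,0,0,-1],[0,-0.065,0.24,0,0,0,-1],[0,-0.05,0.245,0,0,0,-1],[0,-0.04,0.25,0,0,0,-1],[0,-0.03,0.25,0,0,0,-1],[0,-0.015,0.25,0,0,0,-1],[0,0,0.25,0,0,0,-1],[0,0.01,0.25,0,0,0,-1],[0,0,0,0,0,0,-1],[0,0,0,0,0,0,-1]]

```text
clock: 28.6
position: [0.6945, -0.0529, 0.1142]
tool_rot: [-2.338, 0.0, -0.15]
force: [1.5, -0.6, -3.8]
grip_width: 0.0147
finger_force: 32.7
```

Run:
```python
from h import *
from workcell import grab_frame
s=state(); p,M=leaf(s)
t=grab_frame('top'); pickle.dump(t,open('top6.pkl','wb')); b=grab_frame('side'); pickle.dump(b,open('side6.pkl','wb'))
```

```text
clk 28.6 stand [0.114  0.0869] z 0.1142 grip 0.0147
tool axes in stand (cols) [[1.0, 0.0, -0.001], [0.001, -0.694, 0.72], [-0.0, -0.72, -0.694]]
q [ 0.18  0.94  0.25  1.45 -1.06  1.27 -0.75] F [ 1.5 -0.6 -3.8]
handle est [0.114  0.0741 0.1265] r 0.0996 leaf 0.791 tilt 0.804
```

Emit:
move_arm:
  plan:
    - [[0,0.066,0.247,-0.48,0,0,-1],[0,0.066,0.247,-0.48,0,0,-1],[0,0.066,0.247,-0.48,0,0,-1],[0,0.066,0.247,-0.48,0,0,-1],[0,0.066,0.247,-0.48,0,0,-1],[0,0.066,0.247,-0.48,0,0,-1],[0,0.066,0.247,-0.48,0,0,-1],[0,0.066,0.247,-0.48,0,0,-1],[0,0.066,0.247,-0.48,0,0,-1],[0,0.066,0.247,-0.48,0,0,-1]]

```text
clock: 29.7
position: [0.6968, -0.0382, 0.0668]
tool_rot: [-2.843, -0.0, -0.15]
force: [-1.4, -6.1, -0.8]
grip_width: 0.0151
finger_force: 33.1
```

Emit:
move_arm:
  plan:
    - [[0,0.066,0.247,-0.48,0,0,-1],[0,0.066,0.247,-0.48,0,0,-1],[0,0.066,0.247,-0.48,0,0,-1],[0,0.066,0.247,-0.48,0,0,-1],[0,0.066,0.247,-0.48,0,0,-1],[0,0.066,0.247,-0.48,0,0,-1],[0,0,0,0,0,0,-1],[0,0,0,0,0,0,-1],[0,0,0,0,0,0,-1],[0,0,0,0,0,0,-1]]

```text
clock: 30.7
position: [0.6965, -0.0408, 0.0364]
tool_rot: [3.141, -0.0, -0.151]
force: [0.7, -4.9, -0.4]
grip_width: 0.0147
finger_force: 33.1
```

Run:
```python
from h import *
s=state(); p,M=leaf(s)
```

```text
clk 30.7 stand [0.1141 0.0991] z 0.0364 grip 0.0147
tool axes in stand (cols) [[1.0, -0.0, 0.0], [-0.0, -1.0, -0.001], [0.0, 0.001, -1.0]]
q [-0.39  0.98  0.64  1.53 -0.71  0.87 -1.22] F [ 0.7 -4.9 -0.4]
handle est [0.1141 0.0991 0.0541] r 0.0993 leaf 0.0 tilt -0.001
```

Emit:
move_arm:
  plan:
    - [[0,0,0.05,0,0,0,-1],[0,0,0.05,0,0,0,-1],[0,0,0,0,0,0,-1],[0,0,0,0,0,0,-1],[0,0,0,0,0,0,1],[0,0,0,0,0,0,1],[0,0,0,0,0,0,1],[0,0,0,0,0,0,1],[0,0,0,0,0,0,1],[0,0,0,0,0,0,1]]

```text
clock: 31.7
position: [0.6965, -0.0399, 0.0341]
tool_rot: [-3.142, 0.0, -0.15]
force: [-0.4, -0.2, -0.3]
grip_width: 0.0853
finger_force: 0.0
```

Emit:
move_arm:
  plan:
    - [[0,0,0,0,0,0,1],[0,0,0,0,0,0,1],[0,0,0,0,0,0,1],[0,0,-0.5,0,0,0,1],[0,0,-1,0,0,0,1],[0,0,-1,0,0,0,1],[0,0,-1,0,0,0,1],[0,0,-1,0,0,0,1],[0,0,-1,0,0,0,1],[0,0,-1,0,0,0,1]]

```text
clock: 32.7
position: [0.6967, -0.0402, 0.167]
tool_rot: [-3.141, -0.001, -0.15]
force: [0.4, 0.3, -0.0]
grip_width: 0.0852
finger_force: 0.0
```

Emit:
move_arm:
  plan:
    - [[0,-1,-0.3,0,0,0,1],[0,-1,-0.3,0,0,0,1],[0,-1,-0.3,0,0,0,1],[0,-1,-0.3,0,0,0,1],[0,-1,-0.3,0,0,0,1],[0,-1,-0.3,0,0,0,1],[0,-1,0,0,0,0,1],[0,-1,0,0,0,0,1],[0,0,0,0,0,0,1],[0,0,0,0,0,0,1]]

```text
clock: 33.7
position: [0.7203, 0.1187, 0.2001]
tool_rot: [3.141, 0.0, -0.149]
force: [-0.4, -0.9, 0.5]
grip_width: 0.0857
finger_force: 0.0
```

Run:
```python
from h import *
from workcell import grab_frame
s=state()
b=grab_frame('side'); t=grab_frame('top'); pickle.dump((t,b),open('end.pkl','wb'))
cv2.imwrite('pics/s7.png',np.hstack([cv2.resize(b['color'][140:280,230:400],(400,330)),cv2.resize(t['color'][150:250,290:411],(400,330))])[:,:,::-1])
```

```text
clk 33.7 stand [0.1138 0.2604] z 0.2001 grip 0.0857
tool axes in stand (cols) [[1.0, 0.001, -0.0], [0.001, -1.0, -0.0], [-0.0, 0.0, -1.0]]
q [-0.64  0.86  0.77  1.34 -0.61  1.19 -1.54] F [-0.4 -0.9  0.5]
```

View pics/s7.png

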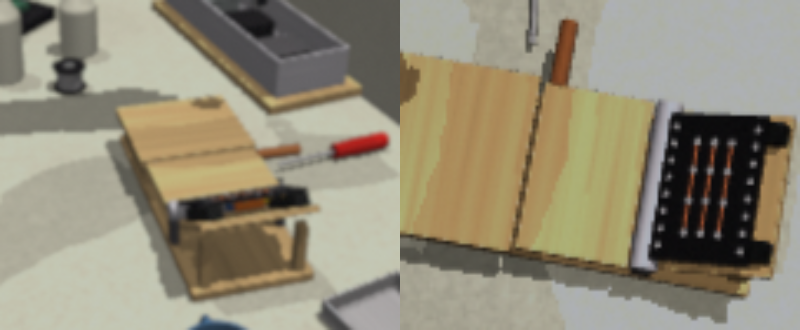

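The board lies solder side up on the rest with its edge by the rod, at top crop (674,113) to (743,262). The leaf is flat. I'll check the seating with a measurement.

Run:
```python
from h import *
t,b=pickle.load(open('end.pkl','rb'))
c=t['color'][176:236,360:415]; cv2.imwrite('pics/c8.png',cv2.resize(c,None,fx=10,fy=10,interpolation=cv2.INTER_CUBIC)[:,:,::-1])
w=lambda x,y,z:[*s2w(x,y),z]
# expected solder-face corners for seated board, rod edges
E=[w(.065,-.007,.071),w(-.065,-.007,.071),w(.065,-.0807,.1226),w(-.065,-.0807,.1226)]
print('exp top x10',((proj(t,E)-[360,176]+.5)*10-.5).round().tolist())
print('rod',((proj(t,[w(.075,0,.072),w(-.075,0,.072)])-[360,176]+.5)*10-.5).round().tolist())
```

```text
exp top x10 [[140.0, 86.0], [69.0, 526.0], [424.0, 90.0], [355.0, 549.0]]
rod [[122.0, 48.0], [39.0, 556.0]]
```

View pics/c8.png

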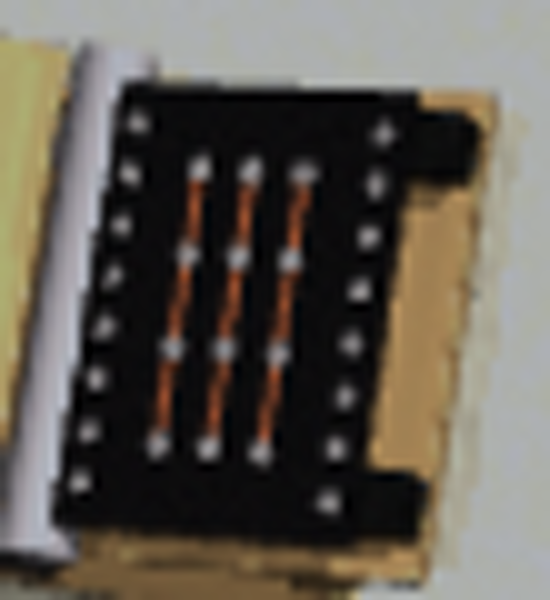

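The corners measure within about 1.5 px (4 mm) of the seated pose, and the board is centred and parallel to the rod. The leaf is flat and the arm is clear, so I'm handing in.

```bash
python3 -c "
from workcell import job_done
print(job_done())"
```

```text
the job is handed in; nothing more can be done
None
```

The job is handed in at about 34 s of the 72 s allowed: the board lies turned over on the rails, solder side up with its edge at the rod, measured within about 4 mm of the expected pose; the leaf is back flat and the arm is clear (no score was returned).

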